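# Draw out the gauge arm beside a registered sample box

### The arm

A 6-joint arm with a two-finger parallel gripper is mounted at the origin on a cart in front of the work surface, level with it; the furniture and walls round the work are solid. World frame = base frame: x ahead of the robot, y to its left, z up, the work surface at z = 0. Lengths are in mm, angles in degrees, forces in N, time in s.
With the tool pointing down it reaches from about 350 to 850 mm from the base axis. Payload 8.1 kg.
Tool frame: the origin (TCP) lies midway between the tips of the shut fingers; the grasp point (between the pads) lies 19 mm behind it (r.pinch_z is the distance from the TCP to the grasp point, in mm); z points along the fingers, y is the line along which they close (so a half turn about z gives the same grasp; the last joint's range is limited). The gripper opens to 85 mm and grips with 20 to 120 N. Pads are 22 mm wide; open, the fingers measure 114 mm over their backs; the gripper's body (76 mm by 85 mm) begins 54 mm behind the grasp point. The pads swing forward as they close: fully open they stand 13 mm farther back than shut.
Start: joints at [-78.69, 7.471, 85.268, -0, 87.261, -4.893], TCP at [167.448, -576.165, 231.292] pointing down, gripper open.
Joint ranges: [-169.43, 169.43], [-51.17, 129.36], [1.28, 143.12], [-76.62, 256.62], [0, 156.53], [-152.29, 152.29]. Speed limits (degrees/s): [136.94, 136.94, 159.86, 180, 180, 180].

### API

Orientations are given as [roll, pitch, yaw] about the fixed x, y, z axes, in that order (R = Rz(yaw) Ry(pitch) Rx(roll)).
In Python, from bench import sensors, optics, job, r gives the robot as it stands.
- The arm moves only by the tool play_rows, never from a script. Its argument "motion" is a list that holds one entry, the list of rows, each a list of 6 numbers: the shift along the tool's x, y, z in cm, then the turn, a rotation vector about the tool's x, y, z in degrees. In form: [[[x, y, z, ax, ay, az], ...]]. A call has 1 to 5 rows; each row is the pose to reach, as a shift and turn from the pose commanded when the call began, along the tool's axes at that moment; what a row does not reach only later rows make up. A row lasts 1/10 s, in which the tool goes at most 50 mm and 8.59 degrees, less where a joint would pass 70% of its speed; a pose out of reach is approached as far as the arm can. A call with a gripper value outside its range is refused whole. "jaw" is the opening, from 0 (shut) to 1 (fully open), set as the call begins (left out, the last holds). The fingers move at their own pace and stop on an object; "squeeze" is the grip in N (left out, the last holds). Time passes only in rows, so rows that repeat a pose let the fingers close. It gives the time, the measured TCP pose, the force, the opening and the grip force at its end, in the units of the state.
- sensors.sense(): the state, without advancing time (a new reading comes with each control period).
- optics.snapshot(name): name is "side" or "top" or "wrist"; returns a dict with "pixels" (480x640x3 uint8, red, green, blue), "mtx" (3x3 intrinsics, pixels), "R" (3x3) and "t" (3): a world point X has camera coordinates R X + t; the wrist camera has in their place "T_tool_cam" (4x4, takes a point from camera to tool coordinates, whose origin is the TCP and whose axes are the flange's). Camera axes: x right, y down, z forward; pixel columns grow to the right and rows downward; lengths in mm; the calibration is good to about 2 mm. A picture is of the moment at which its call begins: read the wrist's pose just before it. There is no depth.
- job.hand_in(): hands the job in; it is judged then, once.
The state is a dict: "time": time; "joint_pos": joint angles; "qd": joint speeds; "joint_efforts": joint torques, N m; "tool_pos": TCP position; "tcp_rot": TCP orientation; "ft_force": force on the tool from outside, world axes, zero at the start; "wrist_torque": the same for the moment, N m; "finger_gap": finger opening in mm; "grip_force": force on a finger pad.
Only numpy, scipy, OpenCV 4.12 (cv2) and the standard library are available. Lean on these libraries where they do the work, as an engineer would, in place of code of your own. Each camera call takes 0.05 s, during which the arm holds its last target. There are 200 camera calls.

### The job

First push the white sample box fully home into the corner of the gauge fixture, flat against both the long rear fence and the short end stop. Then press the lock button right down, take the gauge arm by its upright grip and draw it out until its pointer stands over the middle of the small rider clipped on the scale, leaving the rider, the box and the things round about where they are. The spring would pull the arm back, so finish while still holding the grip with the pointer at the rider: do not let go.

Things in the scene. Friction and masses are not known exactly. Their poses are not given: they have to be found in the camera images.
- gauge_fixture: fixed metal fixture on the bench; origin at the centre of the underside of its bed plate (210 mm along x, 300 mm along y, 8 mm thick); its axes at yaw 0 are the world's (x away from the robot, y to the left, z up). Behind the rear fence lies the grey sleeve of the telescoping arm: x 57 to 93 mm, y -2 to +135 mm, top 47 mm above the bench; the arm comes out of it toward -y.
- fence_face (a point): point on the upper front edge of the long steel rear fence, which carries the scale on its top; the front face looks to the robot (fixture -x) at fixture x = +30 mm; fence 20 mm thick, from y = -140 to +115 mm, top 34 mm above the bench. This point is at fixture y = -12.5 mm.
- stop_face (a point): point on the upper edge of the short steel end stop's face; the face looks to fixture -y at y = +100 mm and runs along x from -50 to +50 mm; 15 mm thick, top 34 mm above the bench. This point is at fixture x = 0.
- gauge_arm: the gauge arm with, on its outer end, an upright black ribbed grip 26 mm (fixture x) by 18 mm (fixture y) by 34 mm high; origin below it on the arm: the block spans 6 to 40 mm above the origin (54 to 88 mm above the bench). The end block under it is 24 by 22 mm, its top level with the origin. With the arm in, it is at x = 75, y = -20 mm in the fixture's frame.
- sample_box: loose closed white and cream card box, 60 mm (its x) by 85 mm (its y) by 35 mm high, about 0.15 kg, lying flat on the bed plate; origin at the centre of its underside. Home in the corner, with its 85 mm side along the fence, its origin is at about x = +1, y = +58, z = 8 mm in the fixture's frame.
- pointer_tip (a point): tip of the arm's flat pointer, a 4 mm wide blade near the foot of the grip that reaches forward over the scale on the fence, 38 mm toward the robot (fixture -x) from the arm's centre line, at the same fixture y as the grip, 46 mm above the bench; it passes over the rider without touching.
- scale_rider: small white clip, 10 mm wide along the scale, sitting on top of the rear fence and rising to 41 mm above the bench, with a ridge across its middle; origin at the middle of its width; axes as the fixture's. Stiff on the fence; set beforehand 45 to 95 mm from the scale's zero toward the fixture's -y.
- lock_button (a joint): travel of the lock button in m: 0 = up (arm locked), 0.008 = fully down. Pressing straight down takes about 3 N; it stays where it is pushed. The arm is free when it is fully down.
- lock_button_top (a point): centre of the top face of the round black lock button, 19 mm across, on top of the sleeve, 61.5 mm above the bench when up.
- tape_roll: loose roll of tape lying flat beside the fixture on its -y side, 72 mm across, 19 mm high; origin under its centre; to be left alone.
- vial: loose sample vial standing upright beside the fixture on its +y side, 22 mm across, 48 mm high; origin under its centre; to be left alone.
- eraser: loose eraser lying behind the fixture, 23 x 58 x 13 mm; origin under its centre; to be left alone.
- sleeve_mouth (a point): centre of the collar at the mouth of the sleeve, where the arm (16 x 14 mm bar) comes out. The arm slides along fixture y: in as at the start, it can be drawn out toward -y by up to 115 mm; a spring pulls it back in with about 2 to 4 N. While the lock button is up it is locked in.
Mind the look-alikes: they are no part of the job. Leave any orange look-alike of the sample_box alone.

How it is judged (in metres and radians):
On the way, in this order (a step that is already met when the one before it is completed fails the run):
1. the sample box is home against both stops, the arm still locked in (x of sample_box in the frame of gauge_fixture above -0.003 m and y of sample_box in the frame of gauge_fixture above 0.0545 m and angle between the x axis of sample_box and the x axis of gauge_fixture, either way round below 0.05 rad and z of sample_box in the frame of gauge_fixture below 0.011 m and angle between sample_box's own z axis and vertical below 0.05 rad and y of gauge_arm in the frame of gauge_fixture above -0.025 m), for 0.2 s.
2. the lock button is pressed right down (value of joint lock_button above 0.0065 m), for 0.1 s.
3. the arm is drawn out by its grip (y of gauge_arm in the frame of gauge_fixture below -0.04 m and contact force between the fingers and gauge_arm above 0.5 N), for 0.05 s.
At the end, for the whole second after the job is handed in: The sample box lies flat within about 3 mm of both stops and square to within 0.05 rad; the lock button is down; the pointer stands within 4 mm of the rider's middle along the scale, at rest, with the robot's fingers holding the arm's grip against the spring (contact force over 0.5 N) (x of sample_box in the frame of gauge_fixture above -0.003 m and y of sample_box in the frame of gauge_fixture above 0.0545 m and angle between the x axis of sample_box and the x axis of gauge_fixture, either way round below 0.05 rad and z of sample_box in the frame of gauge_fixture below 0.011 m and angle between sample_box's own z axis and vertical below 0.05 rad and value of joint lock_button above 0.0055 m and y of pointer_tip in the frame of scale_rider between -0.004 and 0.004 m and linear speed of gauge_arm below 0.01 m/s and contact force between the fingers and gauge_arm above 0.5 N); the arm keeps its last pose, push and grip.
It fails at once if the locked arm is forced out (y of gauge_arm in the frame of gauge_fixture below -0.03 m and value of joint lock_button below 0.003 m).
It fails at once if the rider is shifted along the scale (distance of scale_rider from where it was at the start of the episode above 0.003 m).
It fails at once if a bystander object is disturbed (distance of any of tape_roll, vial, eraser from where it was at the start of the episode above 0.02 m).
It also fails if it takes over 64 s, if anything falls off the work surface, if the arm or the gripper's body presses on something with over 40 N, if the wrist force passes 120 N, or if a joint passes its speed limit or range.

## Working session

There is one attempt and no reset: what is moved stays moved. The work goes in short steps, Python scripts to look and compute and a tool call to move; the robot and the scene stay as the last step left them, time stands still between calls to the robot, and variables do not carry over. Pictures are saved under pics/ and viewed, at most 10 in all, crops included, and the job is handed in when it is done.

Besides the shell and the picture viewer there is one more tool, called after "Request:" as name(argument=value, ...) on one line, values as JSON. play_rows: Moves the arm, as the interface text tells. Its arguments: {"type":"object","properties":{"motion":{"type":"array","items":{"type":"array","items":{"type":"array","items":{"type":"number"}}}},"jaw":{"type":"number"},"squeeze":{"type":"number"}},"required":["motion"]}

```bash
mkdir -p pics
cat > h.py <<'E'
from bench import sensors, optics, job, r
import numpy as np, cv2
def save(name,fn):
    s=optics.snapshot(name); cv2.imwrite('pics/'+fn,s['pixels'][:,:,::-1]); 
    np.savez('pics/'+fn+'.npz',**{k:v for k,v in s.items()}); return s
def ray(s,uv,z):
    M=np.array(s['mtx']);R=np.array(s['R']);t=np.array(s['t']).ravel()
    d=R.T@np.linalg.solve(M,[uv[0],uv[1],1.]);c=-R.T@t
    return c+d*(z-c[2])/d[2]
def proj(s,X):
    p=np.array(s['mtx'])@(np.array(s['R'])@np.array(X)+np.array(s['t']).ravel()); return p[:2]/p[2]
E
python3 - <<'E'
from h import *
a=save('top','top1.png');b=save('side','side1.png')
for s in (a,b): print(s['mtx'],s['R'],s['t'])
s=sensors.sense();print(s['time'],s['tool_pos'],s['tcp_rot'],r.pinch_z)
E
```

```text
[[521.49036387   0.         317.10631998]
 [  0.         521.49036387 239.88292132]
 [  0.           0.           1.        ]] [[ 0.02470044 -0.99968353  0.00476707]
 [-0.99719903 -0.02497524 -0.07050054]
 [ 0.07059728 -0.00301232 -0.99750035]] [ -21.8618531   639.89967638 1096.26440577]
[[495.32272305   0.         321.33522024]
 [  0.         495.32272305 241.80494839]
 [  0.           0.           1.        ]] [[-0.95566482 -0.2941834   0.01268384]
 [-0.20749211  0.64223061 -0.73789354]
 [ 0.20893008 -0.70781069 -0.67479793]] [586.74816675 187.09869433 952.69192433]
0.1 [ 167.34614056 -575.65591576  230.30042912] [-1.79900244e+02 -8.18191894e-03  1.62052974e+01] 18.700000000000003
```

View pics/top1.png

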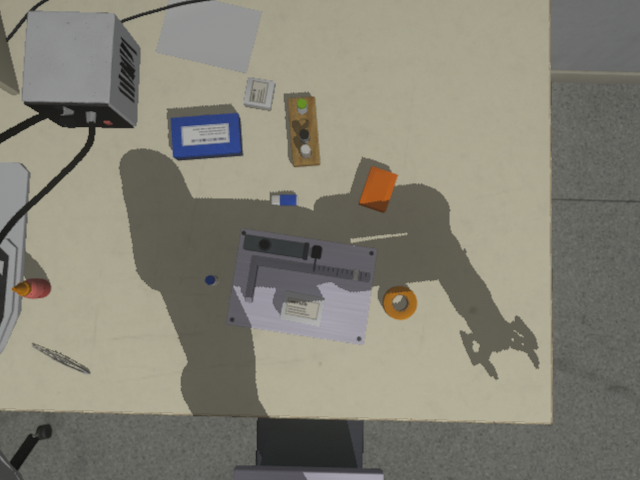

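View pics/side1.png

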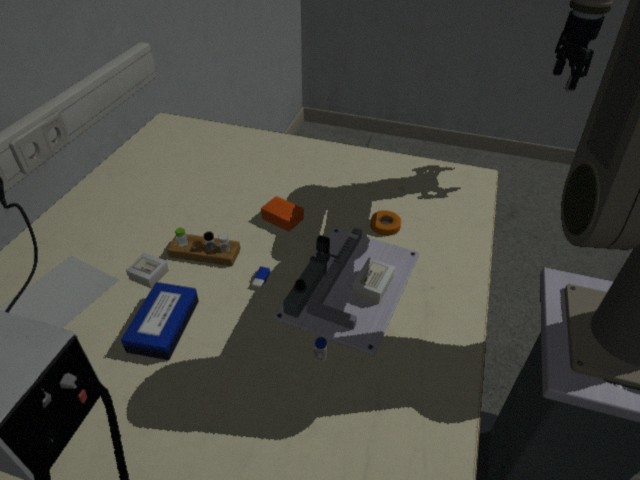

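The top view shows the fixture at about (305,287), the vial at (210,280), the tape at (400,302) and the eraser at (284,200). I'll enlarge the fixture.

Run:
```python
import cv2
i=cv2.imread('pics/top1.png')[222:352,215:395]
i=cv2.convertScaleAbs(cv2.resize(i,None,fx=4.4,fy=4.4,interpolation=cv2.INTER_CUBIC),alpha=1.3)
cv2.imwrite('pics/top1c.png',i)
```

```text
(no output)
```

View pics/top1c.png

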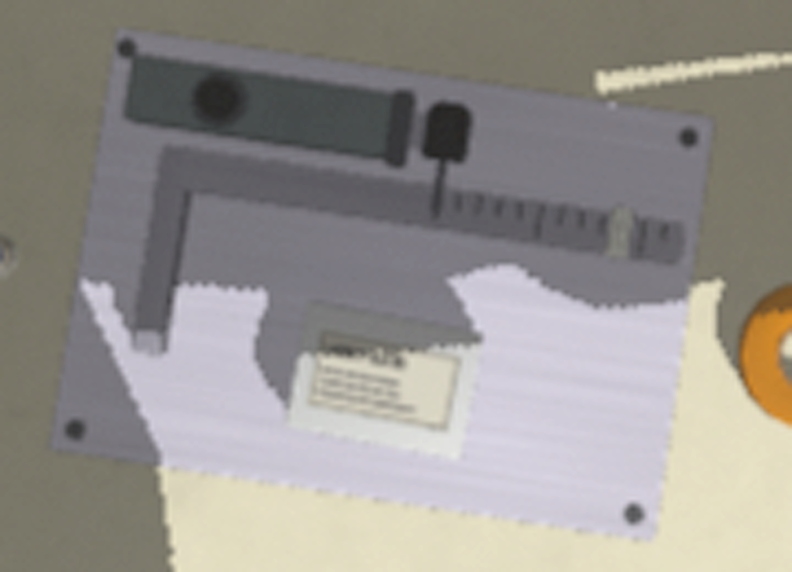

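The fixture corners in the crop are (120,28), (713,118), (655,542) and (52,450). The button is at (218,100), the grip at (447,131) and the pointer tip at (437,215). The rider is at (620,232), and the box corners are (312,298), (488,330), (462,460) and (287,425).

```bash
cat >> h.py <<'E'
def c2(u,v): return (215+(u+.5)/4.4-.5, 222+(v+.5)/4.4-.5)
def ld(fn):
    return dict(np.load('pics/'+fn+'.npz'))
def fit(P,Q):  # P fixture -> Q world, 2D
    P=np.array(P,float);Q=np.array(Q,float);p=P-P.mean(0);q=Q-Q.mean(0)
    a=np.arctan2((p[:,0]*q[:,1]-p[:,1]*q[:,0]).sum(),(p*q).sum())
    R=np.array([[np.cos(a),-np.sin(a)],[np.sin(a),np.cos(a)]]);t=Q.mean(0)-R@P.mean(0)
    return a,R,t,Q-(P@R.T+t)
E
python3 - <<'E'
from h import *
s=ld('top1.png')
print('cam',-s['R'].T@s['t'])
W=[ray(s,c2(*p),8)[:2] for p in [(120,28),(713,118),(655,542),(52,450)]]
a,R,t,e=fit([(105,150),(105,-150),(-105,-150),(-105,150)],W)
print('yaw',np.degrees(a),t,e)
F=lambda p,z:(ray(s,c2(*p),z)[:2],R.T@(ray(s,c2(*p),z)[:2]-t))
for n,p,z in [('btn',(218,100),61.5),('grip',(447,128),88),('tip',(437,215),46),('rider',(620,232),41),('fenceTR',(686,225),34),('stopend',(150,342),34)]: print(n,F(p,z))
B=[F(p,43)[1] for p in [(312,298),(488,330),(462,460),(287,425)]]
print(B); a2,_,c,e2=fit([(30,42.5),(30,-42.5),(-30,-42.5),(-30,42.5)],B); print('box in fix',np.degrees(a2),c,e2)
print('tape',ray(s,(400,302),10),'vial',ray(s,(210,280),48))
E
```

```text
cam [ 561.25404538   -2.57098366 1138.74161705]
yaw -7.130638617924773 [540.74940348  23.93636162] [[-0.41319124 -1.47748412]
 [-0.40911299  2.15900251]
 [ 0.38894577  0.9176379 ]
 [ 0.43335845 -1.59915629]]
btn (array([625.51054727, 103.44219041]), array([74.23634998, 89.41248598]))
grip (array([613.69938285,  -4.46627894]), array([ 75.91144191, -19.12753166]))
tip (array([574.28416287,  -0.81689785]), array([ 36.34806569, -20.39907014]))
rider (array([568.40495574, -88.37547095]), array([  41.38315995, -108.01023737]))
fenceTR (array([ 572.59274621, -120.58919268]), array([  49.53731783, -139.4549693 ]))
stopend (array([510.3753336 , 134.96622191]), array([-43.92151783, 106.40072494]))
[array([-11.40558391,  32.50439704]), array([-13.95462476, -52.48060996]), array([-76.31244339, -49.33805404]), array([-72.34925351,  35.05603775])]
box in fix -2.351967952436134 [-43.50547639  -8.5645573 ] [[ 0.38104754 -0.16410127]
 [ 1.32024153 -0.22071362]
 [-1.08812205  0.45955887]
 [-0.61316702 -0.07474399]]
tape [ 511.55441139 -187.73994563   10.        ] vial [549.09817188 215.14910096  48.        ]
```

```bash
cat >> h.py <<'E'
from scipy.spatial.transform import Rotation as Rt
FT=np.array([540.75,23.94]);FY=-7.13
def plan(fx,fy,z,yawrel=0.):
    """delta (cm, deg) in tool axes from measured pose to fixture xy, world z, tool yaw relative to fixture"""
    s=sensors.sense();a=np.radians(FY);c,si=np.cos(a),np.sin(a)
    w=np.array([c*fx-si*fy,si*fx+c*fy])+FT
    A=Rt.from_euler('xyz',s['tcp_rot'],degrees=True);B=Rt.from_euler('xyz',[180,0,FY+yawrel],degrees=True)
    d=A.inv().apply(np.r_[w,z]-s['tool_pos'])/10
    print('t',round(s['time'],2),'world',w.round(1),'delta',d.round(2),'rot',(A.inv()*B).as_rotvec(degrees=True).round(1))
def here():
    s=sensors.sense();a=np.radians(FY);c,si=np.cos(a),np.sin(a);d=np.array(s['tool_pos'][:2])-FT
    print('t',round(s['time'],2),'fix',np.round([c*d[0]+si*d[1],-si*d[0]+c*d[1],s['tool_pos'][2]],1),'rot',np.round(s['tcp_rot'],1),'F',np.round(s['ft_force'],1),'gap',s['finger_gap'],'grip',s['grip_force'])
E
python3 -c "
from h import *
plan(-105,-8.6,120)"
```

```text
t 0.1 world [435.5  28.4] delta [ 42.61 -50.51  11.12] rot [-0.1  0.  23.3]
```

Request:
play_rows(motion=[[[3.1, -3.7, 0.5, 0, 0, 0], [6.2, -7.4, 1, 0, 0, 0], [9.3, -11.1, 1.5, 0, 0, 0], [12.4, -14.8, 2, 0, 0, 0], [15.5, -18.5, 2.5, 0, 0, 0]]], jaw=0.5)

```text
time: 0.6
tool_pos: [264.9, -353.3, 205.5]
tcp_rot: [-180.0, -0.0, 16.2]
ft_force: [1.6, -0.1, 0.6]
finger_gap: 42.5
grip_force: 0.0
```

Request:
play_rows(motion=[[[3.1, -3.7, 0.5, 0, 0, 0], [6.2, -7.4, 1, 0, 0, 0], [9.3, -11.1, 1.5, 0, 0, 0], [12.4, -14.8, 2, 0, 0, 0], [15.5, -18.5, 2.5, 0, 0, 0]]])

```text
time: 1.1
tool_pos: [362.1, -132.5, 181.0]
tcp_rot: [180.0, -0.0, 16.2]
ft_force: [1.6, 0.2, 0.3]
finger_gap: 42.6
grip_force: 0.0
```

Request:
play_rows(motion=[[[2.9, -3.4, 1.5, 0, 0, 7.5], [5.8, -6.8, 3, 0, 0, 15], [8.7, -10.1, 4, 0, 0, 23], [11.6, -13.5, 5, 0, 0, 23.3], [11.6, -13.5, 5, 0, 0, 23.3]]])

```text
time: 1.6
tool_pos: [435.5, 31.6, 129.7]
tcp_rot: [-179.9, 0.1, -7.0]
ft_force: [0.6, -1.1, 0.0]
finger_gap: 42.8
grip_force: 0.0
```

```bash
python3 -c "
from h import *
here();plan(-105,-8.6,15)"
```

```text
t 1.6 fix [-105.4   -5.5  129.7] rot [-1.799e+02  1.000e-01 -7.000e+00] F [ 0.6 -1.1  0. ] gap 42.78472543374195 grip 0.0
t 1.6 world [435.5  28.4] delta [ 0.07  0.33 11.47] rot [-0.1  0.1  0.1]
```

Request:
play_rows(motion=[[[0, 0.3, 4, 0, 0, 0], [0, 0.3, 8, 0, 0, 0], [0, 0.3, 11, 0, 0, 0], [0, 0.3, 11.4, 0, 0, 0], [0.5, 0.3, 11.4, 0, 0, 0]]])

```text
time: 2.1
tool_pos: [438.9, 23.8, 16.7]
tcp_rot: [180.0, 0.2, -7.1]
ft_force: [0.7, -0.8, 0.8]
finger_gap: 42.6
grip_force: 0.0
```

Request:
play_rows(motion=[[[1, 0, 0, 0, 0, 0], [1.8, 0, 0, 0, 0, 0], [2.6, 0, 0, 0, 0, 0], [3.4, 0, 0, 0, 0, 0], [4.2, 0, 0, 0, 0, 0]]])

```text
time: 2.6
tool_pos: [482.9, 18.8, 17.7]
tcp_rot: [-180.0, -0.0, -7.1]
ft_force: [-1.3, 1.0, 1.1]
finger_gap: 42.8
grip_force: 0.9
```

```bash
python3 -c "
from h import *
here();plan(-40,-8.6,15);save('wrist','w1.png')"
```

```text
t 2.6 fix [-56.8 -12.3  17.7] rot [-180.    -0.    -7.1] F [-1.3  1.   1.1] gap 42.830466455995534 grip 0.8739451970905066
t 2.6 world [500.   20.4] delta [ 1.68 -0.37  0.27] rot [-0. -0.  0.]
```

View pics/w1.png

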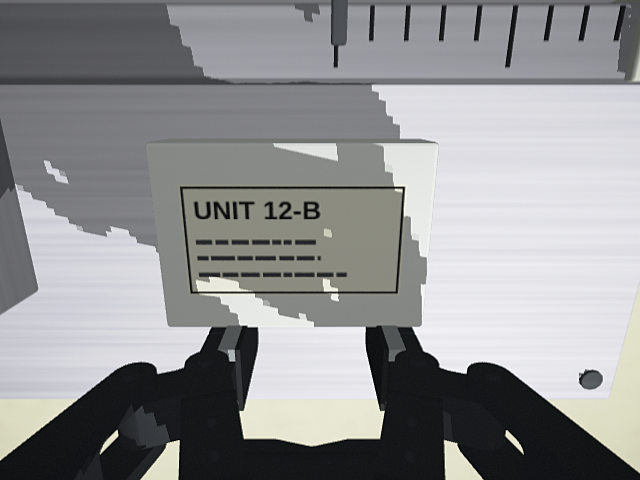

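The wrist picture shows the box at (290,235), square in front of both fingers. The fence edge is at row 82 and the pointer at (336,45). I'll keep pushing.

Request:
play_rows(motion=[[[0.6, 0, 0, 0, 0, 0], [1.1, 0, 0, 0, 0, 0], [1.4, 0, 0, 0, 0, 0], [1.6, 0, 0, 0, 0, 0], [1.7, 0, 0, 0, 0, 0]]])

```text
time: 3.15
tool_pos: [498.8, 16.8, 17.2]
tcp_rot: [-180.0, 0.0, -7.1]
ft_force: [-0.6, -0.7, 0.6]
finger_gap: 42.4
grip_force: 0.4
```

```bash
python3 -c "
from h import *
here()"
```

```text
t 3.15 fix [-40.7 -12.3  17.2] rot [-180.     0.    -7.1] F [-0.6 -0.7  0.6] gap 42.429598926915595 grip 0.3564590821042657
```

Request:
play_rows(motion=[[[0.1, 0, 0, 0, 0, 0], [0.2, 0, 0, 0, 0, 0], [0.3, 0, 0, 0, 0, 0], [0.3, 0, 0, 0, 0, 0]]])

```text
time: 3.55
tool_pos: [501.1, 16.5, 17.1]
tcp_rot: [180.0, 0.1, -7.1]
ft_force: [-4.8, 1.8, 2.5]
finger_gap: 42.8
grip_force: 2.4
```

Request:
play_rows(motion=[[[0.1, 0, 0, 0, 0, 0], [0.2, 0, 0, 0, 0, 0], [0.2, 0, 0, 0, 0, 0]]])

```text
time: 3.85
tool_pos: [501.1, 16.5, 16.8]
tcp_rot: [180.0, 0.3, -7.1]
ft_force: [-15.7, 1.6, 13.2]
finger_gap: 42.8
grip_force: 7.8
```

The box is seated against the fence. Next I'll back off and go round to its -y side.

Request:
play_rows(motion=[[[-3, 0, -0.3, 0, 0, 0], [-3, 3.5, -0.3, 0, 0, -8], [-3, 7, -0.3, 0, 0, -16], [-3, 7.2, -0.3, 0, 0, -24], [-3, 7.2, -0.3, 0, 0, -32]]], jaw=0.3)

```text
time: 4.35
tool_pos: [465.6, -52.9, 20.7]
tcp_rot: [179.9, -0.1, 25.1]
ft_force: [0.7, 0.9, 0.1]
finger_gap: 25.7
grip_force: 0.0
```

Request:
play_rows(motion=[[[0, 0, 0, 0, 0, -8.5], [0, 0, 0, 0, 0, -17], [0, 0, 0, 0, 0, -25.5], [0, 0, 0, 0, 0, -34], [0, 0, 0, 0, 0, -42]]])

```text
time: 4.85
tool_pos: [465.6, -51.7, 20.6]
tcp_rot: [179.9, -0.0, 67.3]
ft_force: [0.5, 0.1, -0.3]
finger_gap: 25.2
grip_force: 0.0
```

```bash
python3 -c "
from h import *
here();plan(-3,-80,16,90)"
```

```text
t 4.85 fix [-65.2 -84.4  20.6] rot [179.9  -0.   67.3] F [ 0.5  0.1 -0.3] gap 25.238351471415 grip 0.0
t 4.85 world [527.8 -55.1] delta [2.1  5.87 0.47] rot [  0.1  -0.  -15.6]
```

Request:
play_rows(motion=[[[0.7, 1.5, 0.2, 0, 0, -8], [1.4, 3.5, 0.4, 0, 0, -15.6], [2.1, 5.9, 0.5, 0, 0, -15.6], [2.1, 5.9, 0.5, 0, 0, -15.6]]])

```text
time: 5.25
tool_pos: [530.7, -56.0, 16.0]
tcp_rot: [179.8, 0.0, 82.5]
ft_force: [0.5, 0.3, 0.8]
finger_gap: 25.4
grip_force: 0.0
```

```bash
python3 -c "
from h import *
here();plan(-3,4.5,16,90);save('wrist','w2.png')"
```

```text
t 5.25 fix [ -0.  -80.6  16. ] rot [179.8   0.   82.5] F [0.5 0.3 0.8] gap 25.44827231099891 grip 0.0
t 5.25 world [538.3  28.8] delta [ 8.51 -0.35 -0.  ] rot [ 0.2  0.  -0.4]
```

View pics/w2.png

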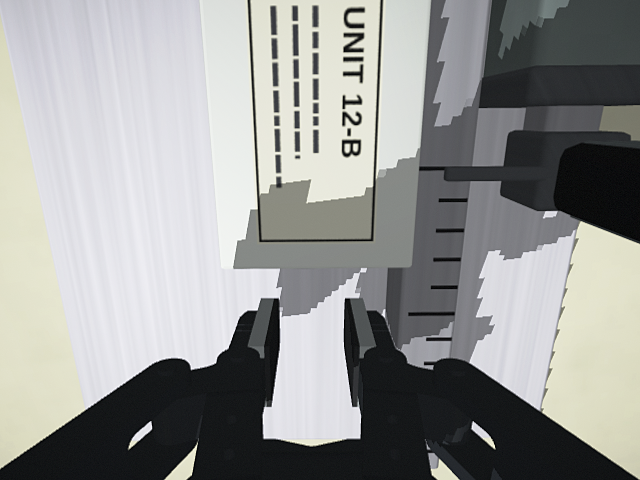

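The wrist view shows the box flush along the fence, with its near face at row 268. The fingers are centred at about column 312. I'll push along the fence.

Request:
play_rows(motion=[[[0.8, -0.3, 0, 0, 0, -0.4], [1.6, -0.3, 0, 0, 0, -0.4], [2.4, -0.3, 0, 0, 0, -0.4], [3.2, -0.3, 0, 0, 0, -0.4], [4, -0.3, 0, 0, 0, -0.4]]])

```text
time: 5.8
tool_pos: [529.4, -14.6, 15.3]
tcp_rot: [-180.0, 0.0, 82.9]
ft_force: [-1.6, -1.9, 0.0]
finger_gap: 25.3
grip_force: 0.8
```

Request:
play_rows(motion=[[[0.9, 0, 0, 0, 0, 0], [1.8, 0, 0, 0, 0, 0], [2.6, 0, 0, 0, 0, 0], [3.3, 0, 0, 0, 0, 0], [3.8, 0, 0, 0, 0, 0]]])

```text
time: 6.3
tool_pos: [534.6, 23.1, 15.2]
tcp_rot: [180.0, -0.0, 82.9]
ft_force: [-1.7, -1.8, -0.2]
finger_gap: 25.7
grip_force: 0.7
```

```bash
python3 -c "
from h import *
here();plan(-3,4.5,16,90)"
```

```text
t 6.3 fix [-6.  -1.6 15.2] rot [180.   -0.   82.9] F [-1.7 -1.8 -0.2] gap 25.720632655160916 grip 0.6871719472110271
t 6.3 world [538.3  28.8] delta [ 0.61  0.3  -0.08] rot [ 0.  -0.   0.1]
```

Request:
play_rows(motion=[[[0.2, 0, 0, 0, 0, 0], [0.4, 0, 0, 0, 0, 0], [0.6, 0, 0, 0, 0, 0], [0.7, 0, 0, 0, 0, 0], [0.8, 0, 0, 0, 0, 0]]])

```text
time: 6.8
tool_pos: [535.6, 30.2, 15.4]
tcp_rot: [180.0, -0.0, 82.9]
ft_force: [0.7, -0.6, 0.7]
finger_gap: 25.7
grip_force: 0.3
```

Request:
play_rows(motion=[[[0.1, 0, 0, 0, 0, 0], [0.2, 0, 0, 0, 0, 0], [0.3, 0, 0, 0, 0, 0], [0.3, 0, 0, 0, 0, 0]]])

```text
time: 7.2
tool_pos: [535.8, 31.4, 15.4]
tcp_rot: [180.0, 0.2, 82.9]
ft_force: [-1.6, -9.7, 1.7]
finger_gap: 26.2
grip_force: 5.2
```

Request:
play_rows(motion=[[[-2, 0, 0, 0, 0, 0], [-4, 0, -2, 0, 0, 0], [-5, 0, -6, 0, 0, 0], [-5, 0, -10, 0, 0, 0], [-5, 0, -11, 0, 0, 0]]], jaw=0)

```text
time: 7.7
tool_pos: [532.9, -17.1, 131.0]
tcp_rot: [179.5, -0.0, 82.9]
ft_force: [1.2, -0.3, 0.8]
finger_gap: 0.3
grip_force: 0.0
```

Request:
play_rows(motion=[[[1, 2, -1, 0, 0, 0], [1, 2, -1, 0, 0, 0]]])

```text
time: 7.9
tool_pos: [553.4, -8.4, 137.4]
tcp_rot: [179.7, -0.0, 82.9]
ft_force: [0.2, 0.3, -0.3]
finger_gap: 0.2
grip_force: 0.0
```

```bash
python3 -c "
from h import *
here();plan(74.5,89.5,75,90);s=save('wrist','w3.png');print(s['T_tool_cam'].round(3).tolist(),s['mtx'].tolist())"
```

```text
t 7.9 fix [ 16.6 -30.6 137.4] rot [179.7  -0.   82.9] F [ 0.2  0.3 -0.3] gap 0.24239715516657867 grip 0.0
t 7.9 world [625.8 103.5] delta [12.    5.77  6.28] rot [ 0.3 -0.   0. ]
[[-0.0, -0.954, -0.301, 76.858], [1.0, -0.0, 0.001, 0.153], [-0.001, -0.301, 0.954, -143.15], [0.0, 0.0, 0.0, 1.0]] [[398.9100847033531, 0.0, 311.3653752677311], [0.0, 398.9100847033531, 241.8258843236365], [0.0, 0.0, 1.0]]
```

View pics/w3.png

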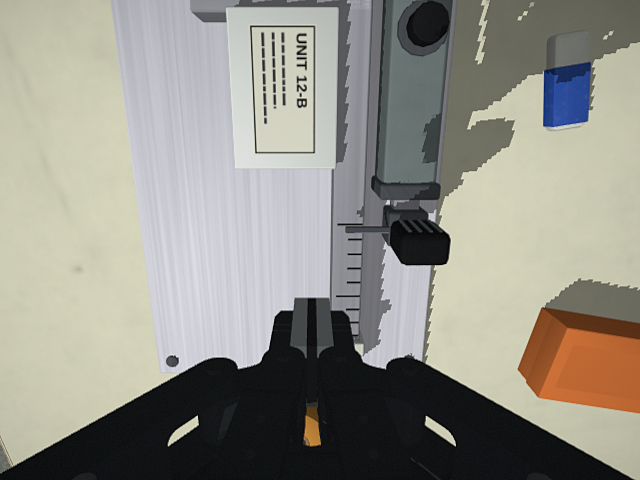

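The wrist view shows the box in the corner, with its near corners at (235,168) and (336,166) and its far-left corner at (228,9). The button is at (429,22). I'll turn these into fixture coordinates.

```bash
cat >> h.py <<'E'
def wfix(s,pos,rot,uv,z):
    A=Rt.from_euler('xyz',rot,degrees=True).as_matrix();T=np.array(s['T_tool_cam'])
    d=A@T[:3,:3]@np.linalg.solve(np.array(s['mtx']),[uv[0],uv[1],1.]);c=A@T[:3,3]+pos
    X=c+d*(z-c[2])/d[2];a=np.radians(FY);q=X[:2]-FT
    return np.round([np.cos(a)*q[0]+np.sin(a)*q[1],-np.sin(a)*q[0]+np.cos(a)*q[1]],1)
E
python3 - <<'E'
from h import *
s=ld('w3.png');pos=np.array([553.4,-8.4,137.4]);rot=[179.7,0,82.9]
for n,p,z in [('BL',(235,168),43),('BR',(336,166),43),('TL',(228,9),43),('labTL',(251,24),43),('labBL',(257,154),43),('labTR',(313,27),43),('labBR',(315,153),43),('btn',(429,22),61.5),('gripnear',(420,257),88),('tip',(347,229),46),('zero line',(338,224),34),('stop corner L',(191,20),34),('bed screw',(172,361),8),('bedBL',(160,373),8)]: print(n,wfix(s,pos,rot,p,z))
E
```

```text
BL [-27.6  17. ]
BR [31.9 18.1]
TL [-26.6  99.9]
labTL [-14.8  92.9]
labBL [-14.3  25.1]
labTR [18.2 91.5]
labBR [19.5 25.6]
btn [75.  90.3]
gripnear [ 72.9 -22.8]
tip [ 39.1 -19.6]
zero line [ 34.5 -19.7]
stop corner L [-48.8  96.6]
bed screw [ -92.4 -138.3]
bedBL [-103.1 -149.3]
```

The box is home: x about +2, y about +59, square to within 1°. Next, the button.

Request:
play_rows(motion=[[[4, 1.9, 0, 0, 0, 0], [8, 3.8, 0, 0, 0, 0], [12, 5.8, 1, 0, 0, 0], [12, 5.8, 5, 0, 0, 0], [12, 5.8, 6.3, 0, 0, 0]]])

```text
time: 8.45
tool_pos: [619.5, 103.8, 66.6]
tcp_rot: [-179.5, 0.1, 83.0]
ft_force: [-0.9, -0.3, -2.0]
finger_gap: 0.1
grip_force: 0.0
```

```bash
python3 -c "
from h import *
here();plan(74.5,89.5,54,90)"
```

```text
t 8.45 fix [68.2 89.  66.6] rot [-1.795e+02  1.000e-01  8.300e+01] F [-0.9 -0.3 -2. ] gap 0.1407733858196931 grip 0.0
t 8.45 world [625.8 103.5] delta [0.05 0.64 1.26] rot [-0.5  0.1  0.2]
```

Request:
play_rows(motion=[[[0, 0.6, 0, 0, 0, 0], [0, 0.6, 0.4, 0, 0, 0], [0, 0.6, 0.8, 0, 0, 0], [0, 0.6, 1.1, 0, 0, 0], [0, 0.6, 1.3, 0, 0, 0]]])

```text
time: 8.95
tool_pos: [629.8, 101.8, 60.4]
tcp_rot: [179.9, -0.0, 82.9]
ft_force: [-1.2, -1.6, 2.5]
finger_gap: -0.1
grip_force: 1.5
```

```bash
python3 -c "
from h import *
here()"
```

```text
t 8.95 fix [78.7 88.3 60.4] rot [179.9  -0.   82.9] F [-1.2 -1.6  2.5] gap -0.09168238718328714 grip 1.4713671617209911
```

Request:
play_rows(motion=[[[0, -0.2, 0.2, 0, 0, 0], [0, -0.3, 0.4, 0, 0, 0], [0, -0.3, 0.6, 0, 0, 0], [0, -0.3, 0.6, 0, 0, 0]]])

```text
time: 9.35
tool_pos: [626.5, 102.7, 53.6]
tcp_rot: [179.9, -0.0, 82.9]
ft_force: [1.2, -0.1, 3.0]
finger_gap: -0.2
grip_force: 1.4
```

Request:
play_rows(motion=[[[0, 0, 0.1, 0, 0, 0], [0, 0, 0.2, 0, 0, 0], [0, 0, 0.2, 0, 0, 0]]])

```text
time: 9.65
tool_pos: [626.7, 102.7, 53.5]
tcp_rot: [179.9, -0.0, 82.9]
ft_force: [-4.7, -1.5, 17.2]
finger_gap: 0.2
grip_force: 8.4
```

The button is bottomed out. Now I'll lift and go to the grip.

Request:
play_rows(motion=[[[0, 0, -3, 0, 0, 0], [0, 0, -7, 0, 0, 0], [-3, 0, -9, 0, 0, 8], [-7, 0, -9, 0, 0, 16], [-11, 0, -9, 0, 0, 24]]], jaw=0.5, squeeze=30)

```text
time: 10.15
tool_pos: [612.2, -6.9, 141.8]
tcp_rot: [180.0, -0.0, 58.7]
ft_force: [0.7, -1.2, -1.4]
finger_gap: 42.6
grip_force: 0.0
```

Request:
play_rows(motion=[[[0, 0, 0, 0, 0, 8.5], [0, 0, 0, 0, 0, 17], [0, 0, 0, 0, 0, 25.5], [0, 0, 0, 0, 0, 34], [0, 0, 0, 0, 0, 42]]])

```text
time: 10.65
tool_pos: [611.5, -6.3, 140.2]
tcp_rot: [-179.9, 0.1, 16.6]
ft_force: [0.2, -0.2, 0.6]
finger_gap: 42.5
grip_force: 0.0
```

Request:
play_rows(motion=[[[0, 0, 0, 0, 0, 8], [0, 0, 0, 0, 0, 16], [0, 0, 0, 0, 0, 24], [0, 0, 0, 0, 0, 24], [0, 0, 0, 0, 0, 24]]])

```text
time: 11.15
tool_pos: [611.9, -6.3, 140.6]
tcp_rot: [-180.0, 0.1, -6.8]
ft_force: [0.3, -0.3, -0.4]
finger_gap: 42.8
grip_force: 0.0
```

```bash
python3 -c "
from h import *
here();plan(75.5,-20,54,0)"
```

```text
t 11.15 fix [ 74.4 -21.2 140.6] rot [-1.8e+02  1.0e-01 -6.8e+00] F [ 0.3 -0.3 -0.4] gap 42.750583193538965 grip 0.0
t 11.15 world [613.2  -5.3] delta [ 0.13 -0.12  8.66] rot [-0.   0.1  0.3]
```

Request:
play_rows(motion=[[[0.1, -0.1, 3, 0, 0, 0.3], [0.1, -0.1, 6, 0, 0, 0.3], [0.1, -0.1, 8, 0, 0, 0.3], [0.1, -0.1, 8.6, 0, 0, 0.3], [0.1, -0.1, 8.6, 0, 0, 0.3]]])

```text
time: 11.65
tool_pos: [612.6, -5.5, 54.2]
tcp_rot: [180.0, 0.1, -7.3]
ft_force: [-0.1, 0.1, 0.1]
finger_gap: 42.7
grip_force: 0.0
```

Request:
play_rows(motion=[[[0, 0, 0, 0, 0, 0], [0, 0, 0, 0, 0, 0], [0, 0, 0, 0, 0, 0], [0, 0, 0, 0, 0, 0]]], jaw=0, squeeze=30)

```text
time: 12.05
tool_pos: [615.0, -5.5, 57.2]
tcp_rot: [-180.0, -0.2, -7.4]
ft_force: [0.1, 1.0, 6.3]
finger_gap: 17.8
grip_force: 33.8
```

```bash
python3 -c "
from h import *
here();plan(75.5,-100,54,0)"
```

```text
t 12.05 fix [ 77.3 -20.   57.2] rot [-180.    -0.2   -7.4] F [0.1 1.  6.3] gap 17.775297833533955 grip 33.80727231502533
t 12.05 world [603.3 -84.7] delta [-0.15  8.    0.32] rot [-0.  -0.2 -0.2]
```

Grasped, with an 18 mm gap. I'll draw the arm out most of the way, then look.

Request:
play_rows(motion=[[[0, 1.5, 0, 0, 0, 0], [0, 3, 0, 0, 0, 0], [0, 4.5, 0, 0, 0, 0], [0, 6, 0, 0, 0, 0], [0, 7.5, 0, 0, 0, 0]]], squeeze=40)

```text
time: 12.55
tool_pos: [605.6, -80.3, 57.2]
tcp_rot: [-180.0, -0.2, -7.4]
ft_force: [2.0, 3.3, 5.1]
finger_gap: 17.3
grip_force: 39.6
```

Request:
play_rows(motion=[[[0, 0.4, 0, 0, 0, 0], [0, 0.8, 0, 0, 0, 0], [0, 1.2, 0, 0, 0, 0], [0, 1.2, 0, 0, 0, 0], [0, 1.2, 0, 0, 0, 0]]])

```text
time: 13.05
tool_pos: [604.2, -92.1, 57.2]
tcp_rot: [-180.0, -0.2, -7.4]
ft_force: [1.6, 3.3, 5.5]
finger_gap: 17.4
grip_force: 39.7
```

Run:
```python
from h import *
here();t=save('top','t4.png');s=save('wrist','w4.png')
a=t['pixels'][230:310,290:390,::-1]; a=cv2.resize(a,(500,400),interpolation=cv2.INTER_CUBIC)
b=cv2.resize(np.ascontiguousarray(s['pixels'][:,:,::-1]),(300,225))
c=np.zeros((400,800,3),np.uint8);c[:,:500]=cv2.convertScaleAbs(a,alpha=1.3);c[:225,500:]=b
cv2.imwrite('pics/m4.png',c)
```

```text
t 13.05 fix [  77.3 -107.3   57.2] rot [-180.    -0.2   -7.4] F [1.6 3.3 5.5] gap 17.35592612017967 grip 39.716336131095886
```

View pics/m4.png

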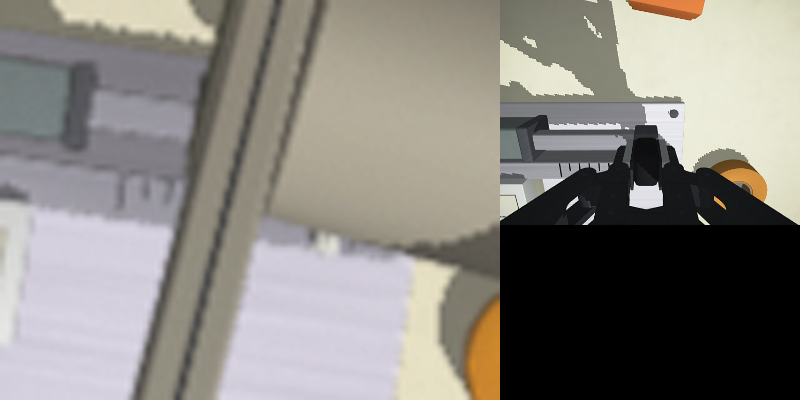

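The top and wrist views are blocked by the arm and fingers, though the grip is visibly held. I'll try the side camera.

Run:
```python
from h import *
s=save('side','s5.png')
b=ld('side1.png')['pixels']
f=lambda p:cv2.convertScaleAbs(cv2.resize(np.ascontiguousarray(p[215:290,300:400,::-1]),(800,600),interpolation=cv2.INTER_CUBIC),alpha=1.6)
c=cv2.resize(np.hstack([f(b),f(s['pixels'])]),(800,300),interpolation=cv2.INTER_AREA)
cv2.imwrite('pics/s5c.png',np.vstack([c,cv2.resize(f(s['pixels'])[0:330,150:800-150+0],(800,300)) ]))
```

```text
(no output)
```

View pics/s5c.png

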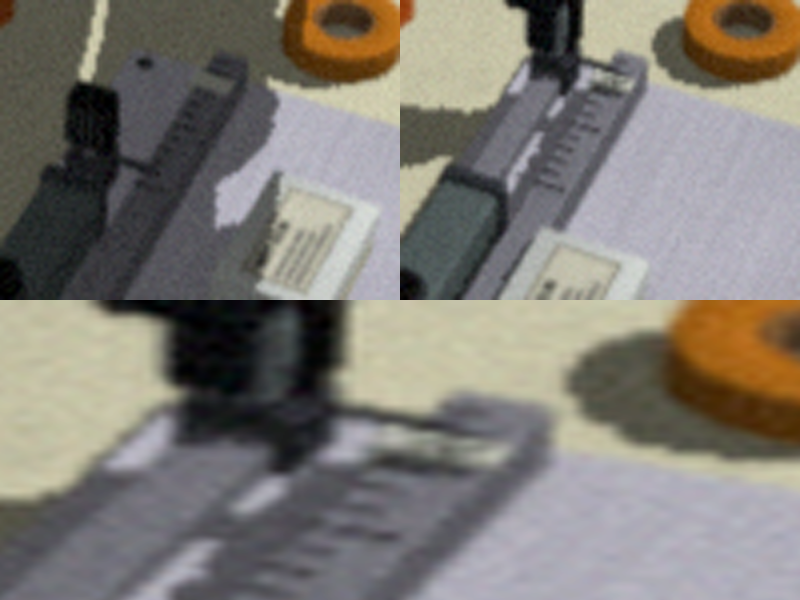

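The side view shows the pointer running out over the rider at the top of the scale. To check this, I'll compare predicted and observed pixels, and measure the rider against the scale ticks in the first top picture.

Run:
```python
from h import *
def w(x,y,z):
    a=np.radians(FY);return [np.cos(a)*x-np.sin(a)*y+FT[0],np.sin(a)*x+np.cos(a)*y+FT[1],z]
s=ld('side1.png')
print('tip0 pred',proj(s,w(37,-20,46)),'seen 339.2 257')
def crop(p): return ((p[0]-300)*8-150)*1.6, 300+(p[1]-215)*8*.909
for y in (-103,-108,-113): print('blade',y,'x49',crop(proj(s,w(49,y,46))),'x37',crop(proj(s,w(37,y,46))),'rider x50',crop(proj(s,w(50,y,41))),'x30',crop(proj(s,w(30,y,41))))
g=lambda p,z:ray(ld('top1.png'),c2(*p),z)
a=np.radians(FY)
for n,p,z in [('zero',(437,215),46),('left edge',(608,231),41),('right',(632,233),41),('L50tick',(540,222),34)]:
    q=g(p,z)[:2]-FT; print(n,-np.sin(a)*q[0]+np.cos(a)*q[1])
i=ld('top1.png')['pixels'].astype(int)  # brightness along the rider row
uv=[proj(ld('top1.png'),w(40,-y,41)) for y in range(98,119)]
m=cv2.remap(ld('top1.png')['pixels'][:,:,1].astype(np.float32),np.float32([[p[0] for p in uv]]),np.float32([[p[1] for p in uv]]),cv2.INTER_LINEAR)
print(dict(zip(range(98,119),m[0].round().astype(int))))
```

```text
tip0 pred [339.39102518 257.74247062] seen 339.2 257
blade -103 x49 (np.float64(384.7966057118065), np.float64(427.41540638900017)) x37 (np.float64(449.0918345910825), np.float64(438.43785332880725)) rider x50 (np.float64(378.03648218965395), np.float64(438.73022250307054)) x30 (np.float64(485.03145261328393), np.float64(457.1398640709054))
blade -108 x49 (np.float64(395.4955597390479), np.float64(417.65705013193576)) x37 (np.float64(459.62780520147794), np.float64(428.61428400863156)) rider x50 (np.float64(388.7206524530397), np.float64(428.96964595177565)) x30 (np.float64(495.44472889900067), np.float64(447.27059680276045))
blade -113 x49 (np.float64(406.1292337870589), np.float64(407.9582347694447)) x37 (np.float64(470.09928422404704), np.float64(418.8508456063394)) rider x50 (np.float64(399.3398479925243), np.float64(419.2684273806427)) x30 (np.float64(505.7943399669152), np.float64(437.461668762436))
zero -20.403159557817236
left edge -102.27700360940302
right -113.75169584155147
L50tick -69.82399981512273
{98: np.int64(66), 99: np.int64(65), 100: np.int64(67), 101: np.int64(69), 102: np.int64(76), 103: np.int64(83), 104: np.int64(90), 105: np.int64(97), 106: np.int64(96), 107: np.int64(95), 108: np.int64(98), 109: np.int64(102), 110: np.int64(99), 111: np.int64(93), 112: np.int64(87), 113: np.int64(80), 114: np.int64(76), 115: np.int64(74), 116: np.int64(71), 117: np.int64(67), 118: np.int64(64)}
```

Request:
play_rows(motion=[[[0, 0.05, 0, 0, 0, 0], [0, 0.05, 0, 0, 0, 0], [0, 0.05, 0, 0, 0, 0]]])

```text
time: 13.5
tool_pos: [604.1, -92.4, 57.2]
tcp_rot: [-180.0, -0.2, -7.4]
ft_force: [1.8, 3.3, 6.8]
finger_gap: 17.2
grip_force: 39.8
```

```bash
python3 -c "
from h import *
here();print(job.hand_in())"
```

```text
t 13.5 fix [  77.3 -107.6   57.2] rot [-180.    -0.2   -7.4] F [1.8 3.3 6.8] gap 17.240769571620685 grip 39.75013017654419
the job is handed in; nothing more can be done
None
```

I handed the job in at about 13.5 s of robot time, with no verdict returned: the box is home in the corner, the button is fully down, and the grip is still held with the pointer about 0.5 mm from the rider's middle by my measurements (the cameras could only confirm that roughly).

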